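# Bed the bell striker in its V saddles

## Robot

A 6-joint arm with a two-finger parallel gripper is mounted at the origin on the work surface. World frame = base frame: x ahead of the robot, y to its left, z up, the work surface at z = 0. Lengths are in m, angles in rad, forces in N, time in s.
With the tool pointing down it reaches from about 0.325 to 0.9 m from the base axis. Payload 3.5 kg.
Tool frame: the origin (TCP) lies midway between the tips of the shut fingers; the grasp point (between the pads) lies manip.grip_point_offset behind it (manip.grip_point_offset is the distance from the TCP to the grasp point, in m); z points along the fingers, y is the line along which they close (so a half turn about z gives the same grasp; the last joint's range is limited). The gripper opens to 85 mm and grips with 20 to 120 N. Pads are 22 mm wide; open, the fingers measure 114 mm over their backs; the gripper's body (76 mm by 85 mm) begins 54 mm behind the grasp point. The pads swing forward as they close: fully open they stand 13 mm farther back than shut.
Start: joints at [-1.205, 0.276, -0.026, 1.268, 0, 1.467], TCP at [0.282, -0.558, 0.231] pointing down, gripper open.
Joint ranges: [-3.12, 3.12], [-0.85, 1.88], [-1.08, 1.24], [-1.95, 2.15], [-1.57, 1.53], [-3.14, 3.14]. Speed limits (rad/s): [2.57, 2.57, 3.14, 3.14, 3.14, 3.14].

## Interface

Orientations are given as [roll, pitch, yaw] about the fixed x, y, z axes, in that order (R = Rz(yaw) Ry(pitch) Rx(roll)).
In Python, from workcell import manip gives the robot as it stands.
- The arm moves only by the tool send_rows, never from a script. Its argument "commands" is a list of rows, each an object of numbers: "tx", "ty", "tz": the shift along the tool's x, y, z as a fraction of full scale; "rx", "ry", "rz": the turn, a rotation vector about the tool's x, y, z as a fraction of full scale; "gripper": the opening, from 0 (shut) to 1 (fully open). A call has 1 to 8 rows; each row is the pose to reach, as a shift and turn from the pose commanded when the call began, along the tool's axes at that moment, turning the shorter way round; what a row does not reach only later rows make up. Full scale, the value 1, is 400 mm for a shift and 180 degrees for a turn. A row lasts 1/12 s, in which the tool goes at most 41.7 mm and 7.16 degrees, less where a joint would pass 70% of its speed; a pose out of reach is approached as far as the arm can. A call with a number of a shift or a turn outside -1 to 1 is refused whole. A call with a gripper value outside its range is refused whole. The fingers move at their own pace and stop on an object; the grip force is fixed at half the most. Time passes only in rows, so rows that repeat a pose let the fingers close. It gives the time, the measured TCP pose, the force, the opening and the grip force at its end, in the units of the state.
- manip.observe(): the state, without advancing time (a new reading comes with each control period).
- manip.get_image(name): name is "side" or "top"; returns a dict with "img" (420x560x3 uint8, red, green, blue), "K" (3x3 intrinsics, pixels), "R" (3x3) and "t" (3): a world point X has camera coordinates R X + t. Camera axes: x right, y down, z forward; pixel columns grow to the right and rows downward; lengths in m; the calibration is good to about 2 mm. A picture is of the moment at which its call begins. There is no depth.
- manip.close_job(): hands the job in; it is judged then, once.
The state is a dict: "t": time; "q": joint angles; "joint_vel": joint speeds; "joint_efforts": joint torques, N m; "tcp_pos": TCP position; "tcp_rot": TCP orientation; "wrist_force": force on the tool from outside, world axes, zero at the start; "moment": the same for the moment, N m; "width": finger opening in m; "gripper_force": force on a finger pad.
Only numpy, scipy, OpenCV 4.12 (cv2) and the standard library are available. Lean on these libraries where they do the work, as an engineer would, in place of code of your own. Each camera call takes 0.05 s, during which the arm holds its last target. There are 200 camera calls.

## Task

The bell striker has been left lying on the flat front rest of its wooden cradle. Without picking it up, first roll it over the edge so that it lies in the two V saddles, then nudge its overhanging end gently lengthwise until both brass necks drop into the Vs and it sits low, level and locked; once you feel it stop, do not push on, for the cradle stands loose and must not be shoved along the shelf. Leave the elephant, cup, bell and vase where they stand.

Things in the scene. Friction and masses are not known exactly. Their poses are not given: they have to be found in the camera images.
- striker: Turned baton 200 mm long, 0.1 to 0.19 kg. y is its long axis, origin mid-length on the axis; it rolls, so x and z mean nothing. Dark middle 30 mm thick, y -44.5 to 44.5 mm; red ends 30 mm thick from 59.5 to 100 mm. Starts on the cradle's front rest, axis 77 mm above the cradle's underside, along cradle y within 0.05 rad, shifted 26 to 30 mm to cradle +y.
- striker_neck (a point): Middle (y = +52 mm) of one of the striker's two brass-coloured necks, on its axis; the other is at y = -52 mm. Each neck is 18 mm thick and 15 mm long, with square shoulders.
- cradle: Loose cradle, 1.45 kg in all, slides on the shelf at about 7 to 10 N. Origin at its underside, front (robot's side) is -x. Steel base x -57 to 60, y -78 to 78, 12 mm thick, carrying a pale saddle carriage clamped anywhere up to 10 mm either way along y (not measured: see or feel it). Carriage: two cheeks 12 mm thick, centres 104 mm apart; between them a floor 19 mm high.
- rest_edge (a point): On the cradle at x = 0, y = 0, height 62 mm: rear edge of the cheeks' flat front rest. Cheek top along cradle x: front horn x -57 to -45 mm, 72 mm high; flat rest x -45 to 0, 62 mm high; then a V, down at 45 degrees to its bottom (x = 20, height 42 mm) and up at 45 degrees to the back horn (x = 50, height 72 mm).
- saddle_line (a point): On the cradle at x = 20, y = 0, height 54.7 mm, axes as the cradle's: the seated striker's axis runs through it; its mid-length then lies up to 11.5 mm either way along y, by where the carriage is. On its 30 mm parts in the Vs the axis is at 63.2 mm, 8.5 mm higher. Seated, the shoulders leave 1.5 mm play either way; pushed further they drag the cradle.
- elephant: Bystander: yellow ceramic elephant, 120 mm long, 80 mm high (the red saddle cloth on top), origin under its centre. Loose.
- cup: Bystander: glass offering cup, 68 mm wide at the rim, 75 mm high, origin under its centre. Loose.
- bell: Bystander: aluminium hand bell, 80 mm wide, 100 mm high, origin under its centre. Loose.
- vase: Bystander: steel vase, 80 mm wide, 120 mm high, origin under its centre. Loose.
Mind the look-alikes: they are no part of the job. Several things look just like the cradle: the one meant starts farthest to the robot's right. Leave any turquoise look-alike of the striker alone.

How it is judged:
By the outcome, as a careful person would: the job done as asked, in the order asked, and still so for the second after the job is handed in, with the robot touching nothing.
It also fails if it takes over 42 s, if anything falls off the work surface, if the arm or the gripper's body presses on something with over 40 N, if the wrist force passes 120 N, or if a joint passes its speed limit or range.

## Working session

There is one attempt and no reset: what is moved stays moved. The work goes in short steps, Python scripts to look and compute and a tool call to move; the robot and the scene stay as the last step left them, time stands still between calls to the robot, and variables do not carry over. Pictures are saved under pics/ and viewed, at most 10 in all, crops included, and the job is handed in when it is done.

Besides the shell and the picture viewer there is one more tool, called after ">>>" in YAML: its name, and indented under it one key for each argument. send_rows: Moves the arm, as the interface text tells. Its arguments: {"type":"object","properties":{"commands":{"type":"array","items":{"type":"object","properties":{"tx":{"type":"number","minimum":-1,"maximum":1},"ty":{"type":"number","minimum":-1,"maximum":1},"tz":{"type":"number","minimum":-1,"maximum":1},"rx":{"type":"number","minimum":-1,"maximum":1},"ry":{"type":"number","minimum":-1,"maximum":1},"rz":{"type":"number","minimum":-1,"maximum":1},"gripper":{"type":"number"}}}}},"required":["commands"]}

```bash
mkdir -p pics
python3 - <<'E'
from workcell import manip
import cv2,numpy as np,pickle
d={}
for n in("side","top"):
    d[n]=manip.get_image(n); cv2.imwrite(f"pics/{n}0.png",d[n]["img"][:,:,::-1])
    print(n,d[n]["K"].round(1).tolist(),d[n]["R"].round(3).tolist(),d[n]["t"].round(3).tolist())
pickle.dump(d,open("d0.pkl","wb"))
print(manip.observe(),manip.grip_point_offset)
E
```

```text
side [[530.5, 0.0, 278.1], [0.0, 530.5, 214.5], [0.0, 0.0, 1.0]] [[-0.829, -0.559, -0.014], [-0.422, 0.641, -0.641], [0.367, -0.525, -0.767]] [0.457, 0.283, 1.009]
top [[458.1, 0.0, 278.9], [0.0, 458.1, 205.3], [0.0, 0.0, 1.0]] [[0.029, -1.0, 0.009], [-0.994, -0.03, -0.106], [0.106, -0.005, -0.994]] [-0.011, 0.539, 1.269]
{'t': 0.1, 'q': array([-1.20540665e+00,  2.77071183e-01, -2.77212382e-02,  1.26800086e+00,
       -4.52302096e-05,  1.46738250e+00]), 'joint_vel': array([ 0.00076417, -0.00164937,  0.00303894,  0.00043395, -0.00100518,
       -0.0008932 ]), 'joint_efforts': array([ 3.41554041e-04, -4.46706247e+01,  2.96129054e+01,  8.42530309e-03,
       -8.32682872e-05, -8.16971408e-06]), 'tcp_pos': array([ 0.28210903, -0.55693049,  0.23027327]), 'tcp_rot': array([-3.13960170e+00, -1.61155826e-04,  4.68803393e-01]), 'wrist_force': array([-0.09266682,  0.21620174,  0.47411699]), 'moment': array([-0.02040242, -0.00141619,  0.00249095]), 'gripper_force': 0.0, 'width': 0.0851682043502998} 0.0187
```

View pics/top0.png

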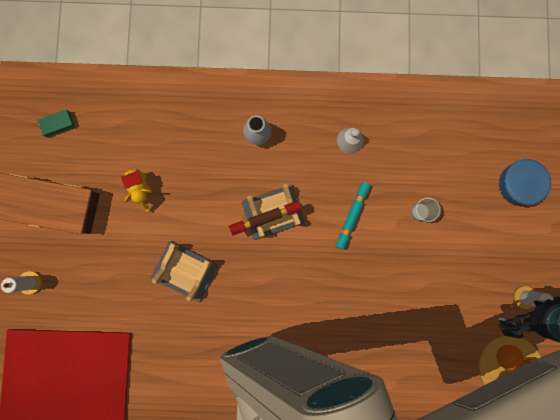

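View pics/side0.png

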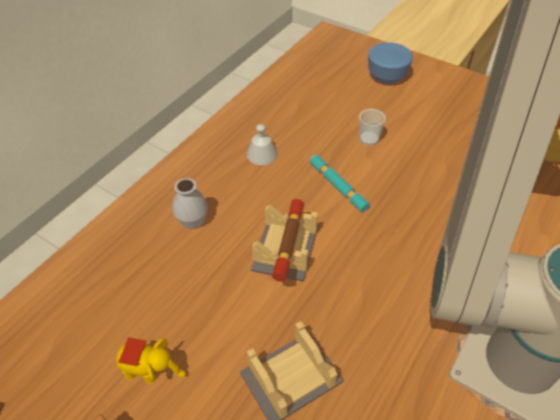

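The top view shows two cradles, at about (185,270), empty, and (273,212), with the red and dark striker on it. The second is farthest to the robot's right, so it's the one meant. The turquoise baton at (353,215) is the decoy. I'll confirm in an enlarged crop and measure the red ends.

```bash
cat > h.py <<'E'
import numpy as np,cv2
def ray(d,uv):
    r=d["R"].T@np.linalg.inv(d["K"])@np.array([uv[0],uv[1],1.]); return -d["R"].T@d["t"],r
def onz(d,uv,z):
    c,r=ray(d,uv); return c+r*(z-c[2])/r[2]
def proj(d,X):
    p=d["K"]@(d["R"]@np.asarray(X,float)+d["t"]); return p[:2]/p[2]
def tri(d1,u1,d2,u2):
    A=[];b=[]
    for d,u in((d1,u1),(d2,u2)):
        c,r=ray(d,u); r/=np.linalg.norm(r); P=np.eye(3)-np.outer(r,r); A.append(P); b.append(P@c)
    return np.linalg.lstsq(np.vstack(A),np.hstack(b),rcond=None)[0]
BOX={"top":(215,175,320,255),"side":(235,185,335,290)}
def reds(d,n):
    x0,y0,x1,y1=BOX[n]; hsv=cv2.cvtColor(d["img"],cv2.COLOR_RGB2HSV)
    m=(((hsv[...,0]<6)|(hsv[...,0]>172))&(hsv[...,1]>190)&(hsv[...,2]>50)).astype(np.uint8)
    k=np.zeros_like(m);k[y0:y1,x0:x1]=m[y0:y1,x0:x1]
    N,_,s,c=cv2.connectedComponentsWithStats(k)
    i=sorted(range(1,N),key=lambda i:-s[i,4])[:3]
    return [(c[j],s[j]) for j in i]
E
python3 - <<'E'
import pickle;from h import *
d=pickle.load(open("d0.pkl","rb"))
for n in d:
    for c,s in reds(d[n],n): print(n,c.round(1),s,onz(d[n],c,.077).round(4))
a=d["top"]["img"][170:260,215:325];b=d["side"]["img"][185:290,235:335]
a=cv2.resize(a,None,fx=3.6,fy=3.6*1,interpolation=2);b=cv2.resize(b,(395,415),interpolation=2)
H=max(a.shape[0],b.shape[0]);o=np.zeros((H,a.shape[1]+b.shape[1],3),np.uint8);o[:a.shape[0],:a.shape[1]]=a;o[:b.shape[0],a.shape[1]:]=b
cv2.imwrite("pics/crop1.png",o[:,:,::-1]);print(o.shape)
E
```

```text
side [280.2 267.1] [273 259  15  20 165] [0.4707 0.1097 0.077 ]
side [296.  206.2] [290 200  12  14 108] [ 0.5317 -0.0434  0.077 ]
side [283. 277.] [283 277   1   1   1] [0.453  0.1262 0.077 ]
top [236.9 227.6] [229 221  17  14 144] [0.47   0.1169 0.077 ]
top [292.7 207.2] [285 201  16  14 141] [ 0.5299 -0.0327  0.077 ]
(415, 791, 3)
```

View pics/crop1.png

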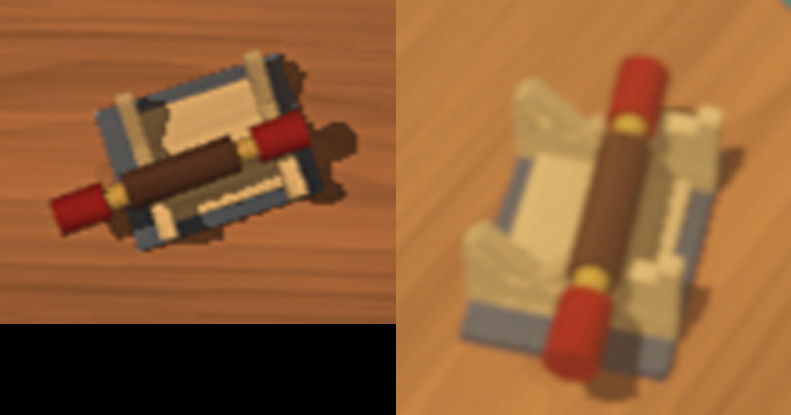

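The crop confirms it: the red and dark striker with brass necks lies on the front rest of the cradle at (273,212). Its left end, at about (237,228), overhangs. Next I'll measure the base and cheeks.

Run:
```python
import pickle;from h import *
d=pickle.load(open("d0.pkl","rb"))
T,S=d["top"],d["side"]
for n in d: print(n,"cam",(-d[n]["R"].T@d[n]["t"]).round(3))
rt,rs=reds(T,"top"),reds(S,"side")
for i in(0,1): print("tri",tri(T,rt[i][0],S,rs[i][0]).round(4))
# brass, gray and pale masks (top)
for n in d:
    x0,y0,x1,y1=BOX[n]; im=d[n]["img"]; hsv=cv2.cvtColor(im,cv2.COLOR_RGB2HSV)
    f=im.astype(int); gray=((f[...,2]>=f[...,0]-8)&(f.max(2)>35)).astype(np.uint8)
    k=np.zeros_like(gray);k[y0:y1,x0:x1]=gray[y0:y1,x0:x1]
    pts=cv2.findNonZero(k); r=cv2.minAreaRect(pts); b=cv2.boxPoints(r)
    W=np.array([onz(d[n],p,.012)[:2] for p in b]); print(n,"base px",b.round(1).tolist(),"W",W.round(4).tolist(),"sides",np.linalg.norm(W-np.roll(W,-1,0),axis=1).round(4),"ctr",W.mean(0).round(4))
    br=((hsv[...,0]>17)&(hsv[...,0]<30)&(hsv[...,1]>135)).astype(np.uint8)
    kk=np.zeros_like(br);kk[y0:y1,x0:x1]=br[y0:y1,x0:x1]
    N,_,s,c=cv2.connectedComponentsWithStats(kk)
    for j in range(1,N):
        if s[j,4]>8: print(" brass",c[j].round(1),s[j,4],onz(d[n],c[j],.077).round(4))
```

```text
side cam [0.128 0.604 0.962]
top cam [0.401 0.012 1.319]
tri [0.4683 0.1155 0.0864]
tri [ 0.5271 -0.0329  0.0904]
side base px [[334.0, 185.0], [334.0, 185.0], [334.0, 185.0], [334.0, 185.0]] W [[0.5208, -0.1994], [0.5208, -0.1994], [0.5208, -0.1994], [0.5208, -0.1994]] sides [0. 0. 0. 0.] ctr [ 0.5208 -0.1994]
 brass [266.  215.4] 19 [0.5718 0.0146 0.077 ]
 brass [293.8 216.2] 23 [ 0.5201 -0.0167  0.077 ]
 brass [298.9 242.3] 203 [0.4728 0.0367 0.077 ]
 brass [283.9 224.6] 9 [0.5252 0.0144 0.077 ]
 brass [284.1 254.7] 36 [0.4811 0.0799 0.077 ]
top base px [[241.3000030517578, 201.1999969482422], [291.79998779296875, 184.6999969482422], [304.1000061035156, 222.5], [253.60000610351562, 239.0]] W [[0.5496, 0.1128], [0.6017, -0.0308], [0.4938, -0.0689], [0.4426, 0.0737]] sides [0.1528 0.1145 0.1515 0.1139] ctr [0.5219 0.0217]
 brass [282.8 211. ] 26 [ 0.5187 -0.0062  0.077 ]
 brass [246.7 224.2] 24 [0.4799 0.0909 0.077 ]
```

>>> send_rows:
  commands:
    - {"tx": 0.5,"ty": -0.5,"rz": 0.038,"gripper": 0.5}
    - {"tx": 0.5,"ty": -0.5,"rz": 0.038,"gripper": 0.5}
    - {"tx": 0.5,"ty": -0.5,"rz": 0.038,"gripper": 0.5}
    - {"tx": 0.5,"ty": -0.5,"rz": 0.038,"gripper": 0.5}
    - {"tx": 0.5,"ty": -0.5,"rz": 0.038,"gripper": 0.5}
    - {"tx": 0.5,"ty": -0.5,"rz": 0.038,"gripper": 0.5}
    - {"tx": 0.5,"ty": -0.5,"rz": 0.038,"gripper": 0.5}
    - {"tx": 0.5,"ty": -0.5,"rz": 0.038,"gripper": 0.5}

```text
$.commands[0]: bad value
```

```bash
cat >> h.py <<'E'
O=np.array([.5205,.0212]);YAW=.347
def cr(p): # world -> cradle xy
    a=np.asarray(p)[:2]-O; c,s=np.cos(YAW),np.sin(YAW); return np.array([a[0]*c+a[1]*s,-a[0]*s+a[1]*c])
def w(x,y):
    c,s=np.cos(YAW),np.sin(YAW); return O+[x*c-y*s,x*s+y*c]
def go(o,x,y,z,yaw): # fractions for tool pointing down
    t=o["tcp_rot"][2]; d=w(x,y)-o["tcp_pos"][:2]
    return [(d[0]*np.cos(t)+d[1]*np.sin(t))/.4,(d[0]*np.sin(t)-d[1]*np.cos(t))/.4,(o["tcp_pos"][2]-z)/.4,(t-yaw)/np.pi]
E
python3 - <<'E'
from workcell import manip
import pickle;from h import *
d=pickle.load(open("d0.pkl","rb"))
for p in [(250.3,197.8),(285.8,185.8),(260.8,231.7),(296.4,218.6)]: print((cr(onz(d["top"],p,.072))*1e3).round(1))
o=manip.observe();print(o["tcp_pos"],o["tcp_rot"],o["width"]);print(np.round(go(o,-.052,.003,.12,.35),4))
E
```

```text
[51.8 48. ]
[ 53.1 -54.9]
[-45.5  49.3]
[-41.8 -54. ]
[ 0.28210903 -0.55693049  0.23027327] [-3.13960170e+00 -1.61155826e-04  4.68803393e-01] 0.0851682043502998
[ 1.0566 -1.0434  0.2757  0.0378]
```

>>> send_rows:
  commands:
    - {"tx": 0.5,"ty": -0.5,"tz": 0,"rx": 0,"ry": 0,"rz": 0.038,"gripper": 0.5}
    - {"tx": 0.5,"ty": -0.5,"tz": 0,"rx": 0,"ry": 0,"rz": 0.038,"gripper": 0.5}
    - {"tx": 0.5,"ty": -0.5,"tz": 0,"rx": 0,"ry": 0,"rz": 0.038,"gripper": 0.5}
    - {"tx": 0.5,"ty": -0.5,"tz": 0,"rx": 0,"ry": 0,"rz": 0.038,"gripper": 0.5}
    - {"tx": 0.5,"ty": -0.5,"tz": 0,"rx": 0,"ry": 0,"rz": 0.038,"gripper": 0.5}
    - {"tx": 0.5,"ty": -0.5,"tz": 0,"rx": 0,"ry": 0,"rz": 0.038,"gripper": 0.5}
    - {"tx": 0.5,"ty": -0.5,"tz": 0,"rx": 0,"ry": 0,"rz": 0.038,"gripper": 0.5}
    - {"tx": 0.5,"ty": -0.5,"tz": 0,"rx": 0,"ry": 0,"rz": 0.038,"gripper": 0.5}

```text
t: 0.77
tcp_pos: [0.3704, -0.2829, 0.2306]
tcp_rot: [-3.137, -0.001, 0.355]
wrist_force: [-0.0, -0.5, 0.0]
width: 0.0429
gripper_force: 0.0
```

Run:
```python
from workcell import manip
from h import *
o=manip.observe();print(o["t"],o["tcp_pos"],o["tcp_rot"],o["width"],o["joint_vel"].round(2));print(np.round(go(o,-.052,0,.12,.35),4))
```

```text
0.7667 [ 0.37044261 -0.28290238  0.23061735] [-3.13729789e+00 -5.12321384e-04  3.54943198e-01] 0.04292339331191485 [-0.06  0.03  0.04 -0.05 -0.06 -0.07]
[ 0.486  -0.5835  0.2765  0.0016]
```

>>> send_rows:
  commands:
    - {"tx": 0.484,"ty": -0.583,"tz": 0.2,"rx": 0,"ry": 0,"rz": 0,"gripper": 0.5}
    - {"tx": 0.484,"ty": -0.583,"tz": 0.2,"rx": 0,"ry": 0,"rz": 0,"gripper": 0.5}
    - {"tx": 0.484,"ty": -0.583,"tz": 0.2,"rx": 0,"ry": 0,"rz": 0,"gripper": 0.5}
    - {"tx": 0.484,"ty": -0.583,"tz": 0.2,"rx": 0,"ry": 0,"rz": 0,"gripper": 0.5}
    - {"tx": 0.484,"ty": -0.583,"tz": 0.2,"rx": 0,"ry": 0,"rz": 0,"gripper": 0.5}
    - {"tx": 0.484,"ty": -0.583,"tz": 0.2,"rx": 0,"ry": 0,"rz": 0,"gripper": 0.5}
    - {"tx": 0.484,"ty": -0.583,"tz": 0.2,"rx": 0,"ry": 0,"rz": 0,"gripper": 0.5}
    - {"tx": 0.484,"ty": -0.583,"tz": 0.2,"rx": 0,"ry": 0,"rz": 0,"gripper": 0.5}

```text
t: 1.43
tcp_pos: [0.4724, -0.0002, 0.1499]
tcp_rot: [-3.14, 0.001, 0.352]
wrist_force: [0.6, -0.3, 0.3]
width: 0.0429
gripper_force: 0.0
```

>>> send_rows:
  commands:
    - {"tx": 0,"ty": 0,"tz": 0,"rx": 0,"ry": 0,"rz": 0,"gripper": 0.5}
    - {"tx": 0,"ty": 0,"tz": 0,"rx": 0,"ry": 0,"rz": 0,"gripper": 0.5}

```text
t: 1.6
tcp_pos: [0.4721, -0.0027, 0.1505]
tcp_rot: [-3.141, 0.002, 0.352]
wrist_force: [0.5, -0.4, -0.9]
width: 0.0427
gripper_force: 0.0
```

Run:
```python
from workcell import manip
from h import *
o=manip.observe();print(o["t"],o["tcp_pos"],o["tcp_rot"],o["width"],o["wrist_force"].round(2),(cr(o["tcp_pos"])*1e3).round(1));print(np.round(go(o,-.052,0,.062,.355),4))
i=manip.get_image("top");print(proj(i,o["tcp_pos"]))
cv2.imwrite("pics/top1.png",cv2.resize(i["img"][150:270,200:340],None,fx=5,fy=5)[:,:,::-1])
```

```text
1.6 [ 0.47211881 -0.00265018  0.15050806] [-3.14124868e+00  1.84474509e-03  3.51972306e-01] 0.04271199295755205 [ 0.52 -0.35 -0.91] [-53.6  -6. ]
[ 0.0041 -0.0149  0.2213 -0.001 ]
[281.44630923 226.46727378]
```

View pics/top1.png

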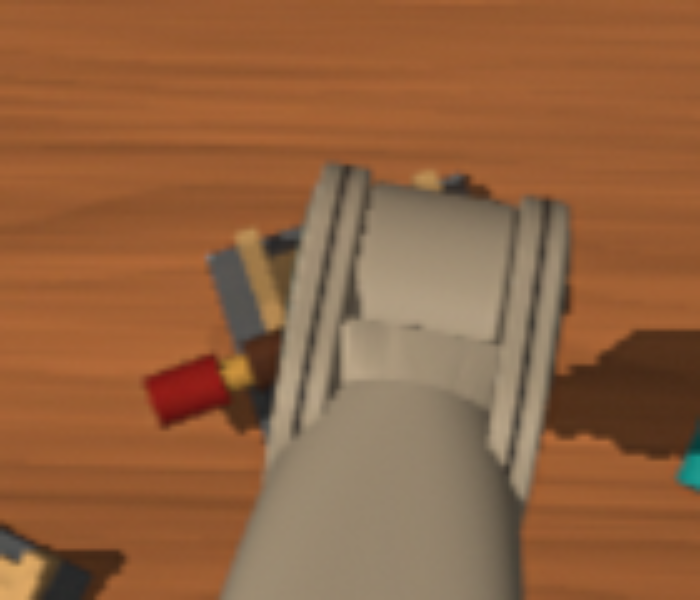

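The arm hides most of the cradle. The visible left end, with its red at about (236,228) in the full image, hasn't moved. I'll lower the fingers in front of the striker, between the cheeks.

>>> send_rows:
  commands:
    - {"tx": 0,"ty": -0.01,"tz": 0.07,"rx": 0,"ry": 0,"rz": 0,"gripper": 0.5}
    - {"tx": 0,"ty": -0.01,"tz": 0.14,"rx": 0,"ry": 0,"rz": 0,"gripper": 0.5}
    - {"tx": 0,"ty": -0.01,"tz": 0.2,"rx": 0,"ry": 0,"rz": 0,"gripper": 0.5}
    - {"tx": 0,"ty": -0.01,"tz": 0.22,"rx": 0,"ry": 0,"rz": 0,"gripper": 0.5}
    - {"tx": 0,"ty": -0.01,"tz": 0.22,"rx": 0,"ry": 0,"rz": 0,"gripper": 0.5}
    - {"tx": 0,"ty": -0.01,"tz": 0.22,"rx": 0,"ry": 0,"rz": 0,"gripper": 0.5}

```text
t: 2.15
tcp_pos: [0.4713, -0.0006, 0.0638]
tcp_rot: [3.141, -0.0, 0.348]
wrist_force: [-0.8, 0.2, 0.5]
width: 0.0426
gripper_force: 0.0
```

>>> send_rows:
  commands:
    - {"tx": 0.008,"ty": 0,"tz": 0,"rx": 0,"ry": 0,"rz": 0,"gripper": 0.5}
    - {"tx": 0.016,"ty": 0,"tz": 0,"rx": 0,"ry": 0,"rz": 0,"gripper": 0.5}
    - {"tx": 0.022,"ty": 0,"tz": 0,"rx": 0,"ry": 0,"rz": 0,"gripper": 0.5}
    - {"tx": 0.028,"ty": 0,"tz": 0,"rx": 0,"ry": 0,"rz": 0,"gripper": 0.5}
    - {"tx": 0.034,"ty": 0,"tz": 0,"rx": 0,"ry": 0,"rz": 0,"gripper": 0.5}
    - {"tx": 0.04,"ty": 0,"tz": 0,"rx": 0,"ry": 0,"rz": 0,"gripper": 0.5}

```text
t: 2.65
tcp_pos: [0.4866, 0.006, 0.0637]
tcp_rot: [3.141, -0.0, 0.35]
wrist_force: [-0.3, 0.3, 0.1]
width: 0.0425
gripper_force: 0.0
```

Run:
```python
from workcell import manip
from h import *
o=manip.observe();print(o["t"],o["tcp_pos"],o["tcp_rot"],o["wrist_force"].round(2),(cr(o["tcp_pos"])*1e3).round(1))
a=manip.get_image("top");b=manip.get_image("side")
for n,i in(("top",a),("side",b)):
    for c,s in reds(i,n): print(n,c.round(1),s[4],(cr(onz(i,c,.08))*1e3).round(1))
cv2.imwrite("pics/side2.png",cv2.resize(b["img"][170:300,210:350],None,fx=4.5,fy=4.5)[:,:,::-1])
```

```text
2.65 [0.4866189  0.00598515 0.06365013] [ 3.14132232e+00 -4.03334120e-04  3.49700021e-01] [-0.27  0.25  0.1 ] [-37.   -2.8]
top [236.6 226.6] 141 [-12.4 107.2]
side [278.4 266.5] 176 [-13.4 101.5]
side [289.3 208.8] 17 [  0.5 -51.3]
side [279.3 276.3] 3 [-20.8 123.8]
```

View pics/side2.png

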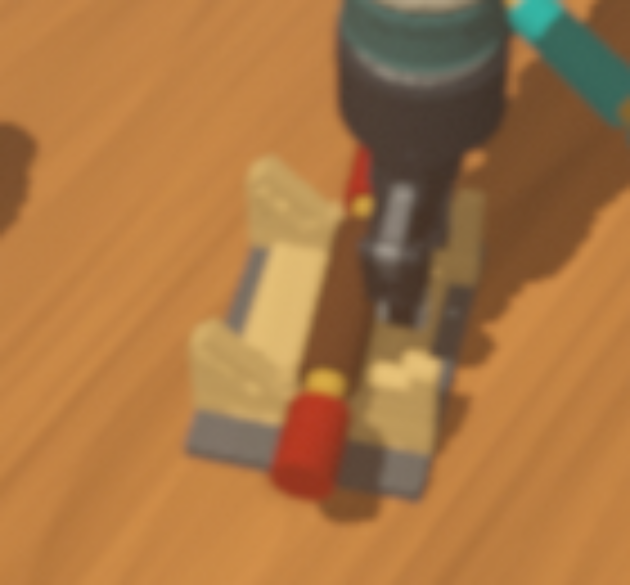

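The fingers are up against the dark middle, and the striker has begun to roll slightly. I'll keep going slowly.

>>> send_rows:
  commands:
    - {"tx": 0.004,"ty": 0,"tz": 0,"rx": 0,"ry": 0,"rz": 0,"gripper": 0.5}
    - {"tx": 0.008,"ty": 0,"tz": 0,"rx": 0,"ry": 0,"rz": 0,"gripper": 0.5}
    - {"tx": 0.012,"ty": 0,"tz": 0,"rx": 0,"ry": 0,"rz": 0,"gripper": 0.5}
    - {"tx": 0.016,"ty": 0,"tz": 0,"rx": 0,"ry": 0,"rz": 0,"gripper": 0.5}
    - {"tx": 0.02,"ty": 0,"tz": 0,"rx": 0,"ry": 0,"rz": 0,"gripper": 0.5}
    - {"tx": 0.023,"ty": 0,"tz": 0,"rx": 0,"ry": 0,"rz": 0,"gripper": 0.5}
    - {"tx": 0.026,"ty": 0,"tz": 0,"rx": 0,"ry": 0,"rz": 0,"gripper": 0.5}
    - {"tx": 0.029,"ty": 0,"tz": 0,"rx": 0,"ry": 0,"rz": 0,"gripper": 0.5}

```text
t: 3.42
tcp_pos: [0.4972, 0.0098, 0.0633]
tcp_rot: [-3.142, 0.0, 0.349]
wrist_force: [-0.2, 0.3, -0.5]
width: 0.0423
gripper_force: 0.0
```

```bash
cat > st.py <<'E'
from workcell import manip
from h import *
o=manip.observe();print(o["t"],o["tcp_pos"].round(4),o["tcp_rot"].round(3),o["wrist_force"].round(2),(cr(o["tcp_pos"])*1e3).round(1))
for n in("top","side"):
    i=manip.get_image(n)
    for c,s in reds(i,n):
        if s[4]>5: print(n,c.round(1),s[:5],(cr(onz(i,c,.08))*1e3).round(1))
E
python3 st.py
```

```text
3.4167 [0.4972 0.0098 0.0633] [-3.142  0.     0.349] [-0.16  0.35 -0.47] [-25.8  -2.8]
top [234.7 221.1] [227 215  17  13 143] [  3.3 107.4]
side [267.9 265.8] [261 258  14  17 160] [  7.5 104.9]
side [282.6 207.6] [280 202   6  11  52] [ 15.6 -51.4]
side [267.8 276.7] [265 276   7   3  12] [  1.1 129.9]
```

>>> send_rows:
  commands:
    - {"tx": 0.003,"ty": 0,"tz": 0,"rx": 0,"ry": 0,"rz": 0,"gripper": 0.5}
    - {"tx": 0.006,"ty": 0,"tz": 0,"rx": 0,"ry": 0,"rz": 0,"gripper": 0.5}
    - {"tx": 0.006,"ty": 0,"tz": 0,"rx": 0,"ry": 0,"rz": 0,"gripper": 0.5}
    - {"tx": 0.006,"ty": 0,"tz": 0,"rx": 0,"ry": 0,"rz": 0,"gripper": 0.5}

```text
t: 3.85
tcp_pos: [0.4994, 0.0106, 0.0633]
tcp_rot: [3.142, -0.0, 0.349]
wrist_force: [0.9, 0.8, -0.0]
width: 0.0422
gripper_force: 0.0
```

```bash
python3 st.py
```

```text
3.85 [0.4994 0.0106 0.0633] [ 3.142 -0.     0.349] [ 0.87  0.8  -0.01] [-23.4  -2.8]
top [233.2 215.7] [226 209  16  14 138] [ 18.8 106.8]
side [263.4 268.4] [257 260  14  20 177] [ 14.7 113. ]
side [281.1 208.8] [277 202   8  14  77] [ 18.  -47.1]
```

The striker dropped into the Vs, its axis now at cradle x≈20. Next I'll raise the tool, close the fingers and go to the left end.

>>> send_rows:
  commands:
    - {"tx": -0.02,"ty": 0,"tz": -0.05,"rx": 0,"ry": 0,"rz": 0,"gripper": 0.5}
    - {"tx": -0.02,"ty": 0,"tz": -0.15,"rx": 0,"ry": 0,"rz": 0,"gripper": 0.5}
    - {"tx": -0.02,"ty": 0,"tz": -0.22,"rx": 0,"ry": 0,"rz": 0,"gripper": 0}
    - {"tx": 0.04,"ty": -0.1,"tz": -0.22,"rx": 0,"ry": 0,"rz": 0,"gripper": 0}
    - {"tx": 0.108,"ty": -0.2,"tz": -0.22,"rx": 0,"ry": 0,"rz": 0,"gripper": 0}
    - {"tx": 0.108,"ty": -0.3,"tz": -0.22,"rx": 0,"ry": 0,"rz": 0,"gripper": 0}
    - {"tx": 0.108,"ty": -0.4,"tz": -0.22,"rx": 0,"ry": 0,"rz": 0,"gripper": 0}
    - {"tx": 0.108,"ty": -0.4,"tz": -0.22,"rx": 0,"ry": 0,"rz": 0,"gripper": 0}

```text
t: 4.62
tcp_pos: [0.4831, 0.1804, 0.1513]
tcp_rot: [-3.139, 0.0, 0.355]
wrist_force: [0.9, 0.2, -0.5]
width: 0.0002
gripper_force: 0.0
```

Run:
```python
from workcell import manip
from h import *
exec(open("st.py").read());print(o["width"],np.round(go(o,.02,.155,.046,.347),4))
i=manip.get_image("side");cv2.imwrite("pics/side3.png",cv2.resize(i["img"][170:310,200:350],None,fx=4.2,fy=4.2)[:,:,::-1])
```

```text
4.6167 [0.4831 0.1804 0.1513] [-3.139  0.     0.355] [ 0.9   0.19 -0.52] [ 18.9 162.4]
top [288.8 197.5] [281 191  16  14 139] [ 18.9 -52.1]
top [233.5 215.8] [226 209  16  14 123] [ 18.1 106.1]
side [282.8 208.7] [276 202  13  16 132] [ 14.3 -48.2]
side [262.3 269.7] [256 259  13  22 128] [ 16.  116.6]
0.00016657315650688966 [0.0025 0.0185 0.2633 0.0025]
```

View pics/side3.png

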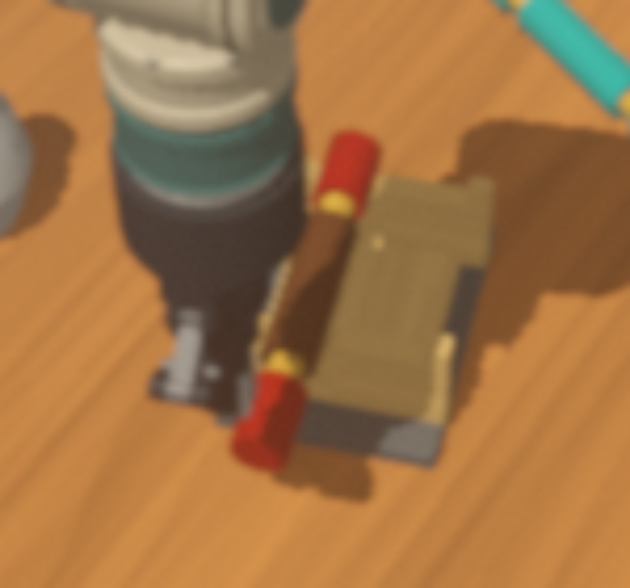

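The striker lies in both Vs, level and parallel, and its left end is clear. I'll lower the shut fingers beyond that end.

>>> send_rows:
  commands:
    - {"tx": 0.002,"ty": 0.005,"tz": 0.09,"rx": 0,"ry": 0,"rz": 0.002,"gripper": 0}
    - {"tx": 0.002,"ty": 0.01,"tz": 0.18,"rx": 0,"ry": 0,"rz": 0.002,"gripper": 0}
    - {"tx": 0.002,"ty": 0.01,"tz": 0.24,"rx": 0,"ry": 0,"rz": 0.002,"gripper": 0}
    - {"tx": 0.002,"ty": 0.01,"tz": 0.263,"rx": 0,"ry": 0,"rz": 0.002,"gripper": 0}
    - {"tx": 0.002,"ty": 0.01,"tz": 0.263,"rx": 0,"ry": 0,"rz": 0.002,"gripper": 0}
    - {"tx": 0.002,"ty": 0.01,"tz": 0.263,"rx": 0,"ry": 0,"rz": 0.002,"gripper": 0}

```text
t: 5.27
tcp_pos: [0.4878, 0.1713, 0.0464]
tcp_rot: [3.141, 0.0, 0.341]
wrist_force: [0.5, -0.6, 0.9]
width: 0.0001
gripper_force: 0.0
```

```bash
cat > cam.py <<'E'
import sys;exec(open("st.py").read())
if len(sys.argv)>1:
    i=manip.get_image(sys.argv[2]);x0,y0,x1,y1=map(int,sys.argv[3:7])
    cv2.imwrite(sys.argv[1],cv2.resize(i["img"][y0:y1,x0:x1],None,fx=4.2,fy=4.2)[:,:,::-1])
E
python3 cam.py
```

```text
5.2667 [0.4878 0.1713 0.0464] [3.141 0.    0.341] [ 0.54 -0.56  0.94] [ 20.3 152.2]
top [288.9 197.5] [281 191  16  13 139] [ 18.9 -52.3]
top [235.5 218.5] [229 213  13  10  39] [  9.4 103.3]
side [282.5 208.3] [277 202  12  14 123] [ 15.3 -49.3]
```

>>> send_rows:
  commands:
    - {"tx": 0,"ty": 0.01,"tz": 0,"rx": 0,"ry": 0,"rz": 0,"gripper": 0}
    - {"tx": 0,"ty": 0.02,"tz": 0,"rx": 0,"ry": 0,"rz": 0,"gripper": 0}
    - {"tx": 0,"ty": 0.027,"tz": 0,"rx": 0,"ry": 0,"rz": 0,"gripper": 0}
    - {"tx": 0,"ty": 0.034,"tz": 0,"rx": 0,"ry": 0,"rz": 0,"gripper": 0}
    - {"tx": 0,"ty": 0.041,"tz": 0,"rx": 0,"ry": 0,"rz": 0,"gripper": 0}
    - {"tx": 0,"ty": 0.048,"tz": 0,"rx": 0,"ry": 0,"rz": 0,"gripper": 0}
    - {"tx": 0,"ty": 0.054,"tz": 0,"rx": 0,"ry": 0,"rz": 0,"gripper": 0}
    - {"tx": 0,"ty": 0.06,"tz": 0,"rx": 0,"ry": 0,"rz": 0,"gripper": 0}

```text
t: 6.03
tcp_pos: [0.4955, 0.1498, 0.0463]
tcp_rot: [-3.141, -0.0, 0.343]
wrist_force: [-0.5, 3.3, 2.2]
width: 0.0001
gripper_force: 1.5
```

```bash
python3 cam.py pics/side4.png side 200 170 350 310
```

```text
6.0333 [0.4955 0.1498 0.0463] [-3.141 -0.     0.343] [-0.48  3.29  2.23] [ 20.3 129.4]
top [293.  195.2] [285 189  16  13 140] [ 21.2 -64.9]
top [240.4 217.6] [235 215  11   6  30] [ 7.7 89.9]
side [283.7 203.5] [278 197  12  14 106] [ 16.1 -63.3]
```

View pics/side4.png

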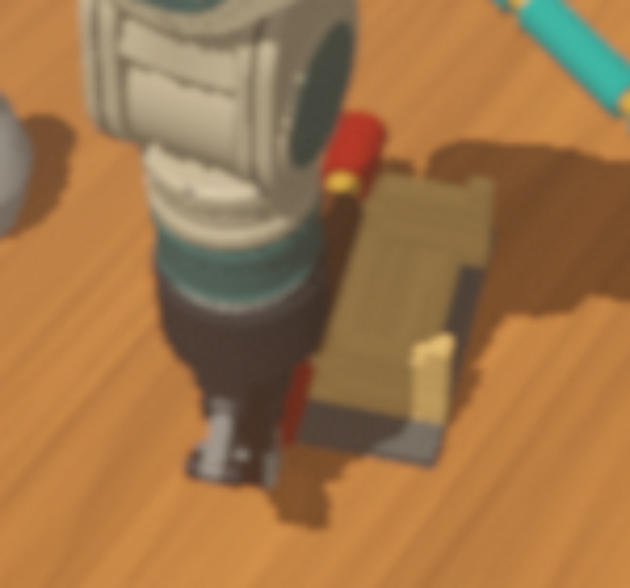

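The striker has slid about 12 mm and the cradle hasn't moved. Its base corner is still at about (302,280). I'll continue gently.

>>> send_rows:
  commands:
    - {"tx": 0,"ty": 0.005,"tz": 0,"rx": 0,"ry": 0,"rz": 0,"gripper": 0}
    - {"tx": 0,"ty": 0.01,"tz": 0,"rx": 0,"ry": 0,"rz": 0,"gripper": 0}
    - {"tx": 0,"ty": 0.015,"tz": 0,"rx": 0,"ry": 0,"rz": 0,"gripper": 0}
    - {"tx": 0,"ty": 0.02,"tz": 0,"rx": 0,"ry": 0,"rz": 0,"gripper": 0}
    - {"tx": 0,"ty": 0.024,"tz": 0,"rx": 0,"ry": 0,"rz": 0,"gripper": 0}
    - {"tx": 0,"ty": 0.027,"tz": 0,"rx": 0,"ry": 0,"rz": 0,"gripper": 0}

```text
t: 6.68
tcp_pos: [0.4988, 0.1392, 0.046]
tcp_rot: [3.142, 0.0, 0.343]
wrist_force: [-0.1, 1.2, 0.1]
width: 0.0001
gripper_force: 0.5
```

```bash
python3 cam.py
```

```text
6.6833 [0.4988 0.1392 0.046 ] [3.142 0.    0.343] [-0.08  1.21  0.14] [ 19.7 118.3]
top [296.9 194.8] [289 189  16  13 134] [ 19.  -75.4]
top [244.6 216. ] [240 214  10   5  23] [ 8.4 77.8]
side [285.3 200.4] [280 194  12  14 113] [ 14.8 -73. ]
```

>>> send_rows:
  commands:
    - {"tx": 0,"ty": 0.003,"tz": 0,"rx": 0,"ry": 0,"rz": 0,"gripper": 0}
    - {"tx": 0,"ty": 0.006,"tz": 0,"rx": 0,"ry": 0,"rz": 0,"gripper": 0}
    - {"tx": 0,"ty": 0.008,"tz": 0,"rx": 0,"ry": 0,"rz": 0,"gripper": 0}
    - {"tx": 0,"ty": 0.008,"tz": 0,"rx": 0,"ry": 0,"rz": 0,"gripper": 0}

```text
t: 7.12
tcp_pos: [0.5002, 0.1363, 0.0461]
tcp_rot: [3.141, -0.0, 0.343]
wrist_force: [-0.5, 0.6, -0.7]
width: -0.0
gripper_force: 0.2
```

```bash
python3 cam.py
```

```text
7.1167 [0.5002 0.1363 0.0461] [ 3.141 -0.     0.343] [-0.46  0.61 -0.72] [ 20.  115.1]
top [298.1 194.5] [290 189  17  12 137] [ 18.9 -78.7]
top [245.7 215.6] [241 213  10   6  23] [ 8.3 74.5]
side [285.7 199.6] [280 193  12  14 114] [ 14.6 -75.5]
```

>>> send_rows:
  commands:
    - {"tx": 0,"ty": 0.002,"tz": 0,"rx": 0,"ry": 0,"rz": 0,"gripper": 0}
    - {"tx": 0,"ty": 0.004,"tz": 0,"rx": 0,"ry": 0,"rz": 0,"gripper": 0}
    - {"tx": 0,"ty": 0.004,"tz": 0,"rx": 0,"ry": 0,"rz": 0,"gripper": 0}

```text
t: 7.47
tcp_pos: [0.5007, 0.135, 0.0462]
tcp_rot: [-3.141, -0.0, 0.343]
wrist_force: [-0.0, 0.6, 0.0]
width: -0.0
gripper_force: 0.5
```

```bash
python3 cam.py
```

```text
7.4667 [0.5007 0.135  0.0462] [-3.141 -0.     0.343] [-0.05  0.63  0.02] [ 20.1 113.7]
top [298.4 194.7] [291 189  16  13 138] [ 18.1 -79.2]
top [245.9 215.6] [241 213  10   6  27] [ 8.1 74.1]
side [285.6 201.4] [280 195  12  13 116] [ 13.6 -70.3]
```

In the side view the far red end went down 1.8 px where sliding would have raised it by about 0.4, which matches an 8.5 mm drop. I'll stop pushing, back off and look.

>>> send_rows:
  commands:
    - {"tx": 0,"ty": -0.02,"tz": 0,"rx": 0,"ry": 0,"rz": 0,"gripper": 0}
    - {"tx": 0,"ty": -0.08,"tz": 0,"rx": 0,"ry": 0,"rz": 0,"gripper": 0}
    - {"tx": 0,"ty": -0.15,"tz": -0.07,"rx": 0,"ry": 0,"rz": 0,"gripper": 0}
    - {"tx": 0,"ty": -0.22,"tz": -0.14,"rx": 0,"ry": 0,"rz": 0,"gripper": 0}
    - {"tx": -0.1,"ty": -0.25,"tz": -0.24,"rx": 0,"ry": 0,"rz": 0,"gripper": 0}
    - {"tx": -0.2,"ty": -0.25,"tz": -0.3,"rx": 0,"ry": 0,"rz": 0,"gripper": 0}
    - {"tx": -0.2,"ty": -0.25,"tz": -0.3,"rx": 0,"ry": 0,"rz": 0,"gripper": 0}
    - {"tx": -0.2,"ty": -0.25,"tz": -0.3,"rx": 0,"ry": 0,"rz": 0,"gripper": 0}

```text
t: 8.23
tcp_pos: [0.3895, 0.2025, 0.1687]
tcp_rot: [3.141, -0.002, 0.345]
wrist_force: [0.1, 0.1, -0.5]
width: -0.0001
gripper_force: 0.0
```

Run:
```python
exec(open("st.py").read())
T=manip.get_image("top");S=manip.get_image("side")
rt=sorted([c for c,s in reds(T,"top") if s[4]>60],key=lambda c:c[0]);rs=sorted([c for c,s in reds(S,"side") if s[4]>60],key=lambda c:c[0])
for a,b in zip(rt,rs): p=tri(T,a,S,b);print(p.round(4),(cr(p)*1e3).round(1))
a=cv2.resize(T["img"][165:265,215:315],(400,400),interpolation=2);b=cv2.resize(S["img"][185:285,235:335],(400,400),interpolation=2)
cv2.imwrite("pics/end.png",np.hstack([a,b])[:,:,::-1])
```

```text
8.2333 [0.3895 0.2025 0.1687] [ 3.141e+00 -2.000e-03  3.450e-01] [ 0.07  0.09 -0.46] [-61.6 215. ]
top [298.4 194.7] [291 189  16  13 137] [ 18.  -79.2]
top [243.2 212.8] [236 207  16  13 137] [17.8 78.7]
side [265.2 264.5] [260 254  12  18 126] [ 13.6 103.2]
[0.5135 0.104  0.043 ] [21.6 80.2]
```

View pics/end.png

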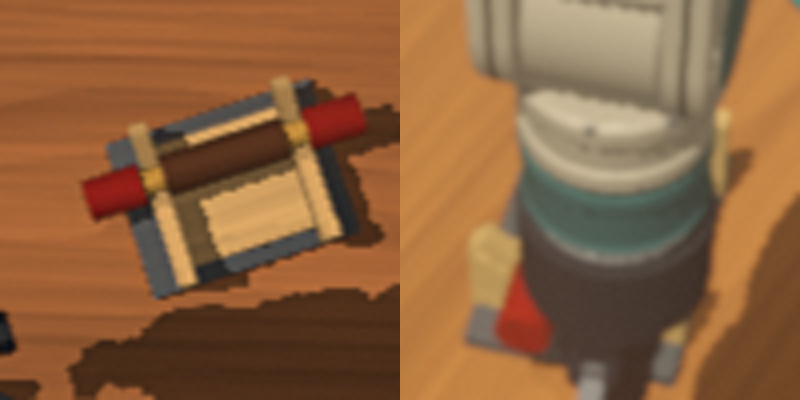

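The top view shows both brass necks aligned with the cheeks, at crop (152,178) and (297,132). The arm hides the side view, so I'll raise it and swing it away for a height check.

>>> send_rows:
  commands:
    - {"tx": -0.05,"ty": 0,"tz": -0.1,"rx": 0,"ry": 0,"rz": 0,"gripper": 0}
    - {"tx": -0.05,"ty": 0.1,"tz": -0.2,"rx": 0,"ry": 0,"rz": 0,"gripper": 0}
    - {"tx": -0.05,"ty": 0.2,"tz": -0.2,"rx": 0,"ry": 0,"rz": 0,"gripper": 0}
    - {"tx": -0.05,"ty": 0.3,"tz": -0.2,"rx": 0,"ry": 0,"rz": 0,"gripper": 0}
    - {"tx": -0.05,"ty": 0.4,"tz": -0.2,"rx": 0,"ry": 0,"rz": 0,"gripper": 0}
    - {"tx": -0.05,"ty": 0.5,"tz": -0.2,"rx": 0,"ry": 0,"rz": 0,"gripper": 0}
    - {"tx": -0.05,"ty": 0.6,"tz": -0.2,"rx": 0,"ry": 0,"rz": 0,"gripper": 0}
    - {"tx": -0.05,"ty": 0.7,"tz": -0.2,"rx": 0,"ry": 0,"rz": 0,"gripper": 0}

```text
t: 9.1
tcp_pos: [0.467, -0.0682, 0.2449]
tcp_rot: [-3.141, 0.001, 0.342]
wrist_force: [-0.3, 0.4, 1.0]
width: 0.0
gripper_force: 0.0
```

>>> send_rows:
  commands:
    - {"tx": 0,"ty": 0.1,"tz": 0,"rx": 0,"ry": 0,"rz": 0,"gripper": 0}
    - {"tx": 0,"ty": 0.2,"tz": 0,"rx": 0,"ry": 0,"rz": 0,"gripper": 0}
    - {"tx": 0,"ty": 0.3,"tz": 0,"rx": 0,"ry": 0,"rz": 0,"gripper": 0}
    - {"tx": 0,"ty": 0.4,"tz": 0,"rx": 0,"ry": 0,"rz": 0,"gripper": 0}
    - {"tx": 0,"ty": 0.4,"tz": 0,"rx": 0,"ry": 0,"rz": 0,"gripper": 0}
    - {"tx": 0,"ty": 0.4,"tz": 0,"rx": 0,"ry": 0,"rz": 0,"gripper": 0}

```text
t: 9.6
tcp_pos: [0.5206, -0.2188, 0.2439]
tcp_rot: [-3.139, 0.002, 0.339]
wrist_force: [0.3, 0.9, -0.4]
width: 0.0001
gripper_force: 0.0
```

Run:
```python
exec(open("st.py").read())
T=manip.get_image("top");S=manip.get_image("side")
rt=sorted([c for c,s in reds(T,"top") if s[4]>60],key=lambda c:c[0]);rs=sorted([c for c,s in reds(S,"side") if s[4]>60],key=lambda c:c[0])
for a,b in zip(rt,rs): p=tri(T,a,S,b);print("tri",p.round(4),(cr(p)*1e3).round(1))
a=cv2.resize(T["img"][165:265,215:315],(400,400),interpolation=2);b=cv2.resize(S["img"][185:285,235:335],(400,400),interpolation=2)
cv2.imwrite("pics/end2.png",np.hstack([a,b])[:,:,::-1])
```

```text
9.6 [ 0.5206 -0.2188  0.2439] [-3.139e+00  2.000e-03  3.390e-01] [ 0.28  0.94 -0.39] [ -81.6 -225.8]
top [298.3 194.8] [291 189  16  13 137] [ 17.8 -79.1]
top [243.2 212.8] [236 207  16  13 136] [17.7 78.7]
side [267.2 259.4] [260 251  15  21 140] [13. 90.]
side [285.5 201.3] [280 195  12  13  96] [ 13.6 -70.5]
tri [0.5105 0.1015 0.0651] [17.9 79. ]
tri [ 0.5642 -0.0482  0.0686] [ 17.5 -80.1]
```

View pics/end2.png

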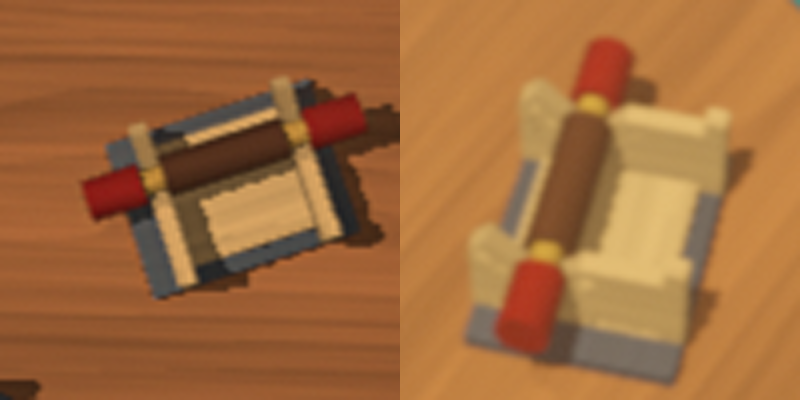

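Both necks sit in the Vs. The ends came out at 65 and 69 mm against 86 and 90 mm at the start, so the axis is at about 55 mm, low and level. The cradle hasn't moved.

```bash
python3 -c "
from workcell import manip
print(manip.close_job())"
```

```text
the job is handed in; nothing more can be done
None
```

The job is handed in: I rolled the striker into the Vs and nudged it until both necks dropped in; it sits low and level, the cradle did not visibly move, and the arm went nowhere near the elephant, cup, bell or vase.

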